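# Find the loose clamp bolt and hold its cap open

## Robot

A 6-joint arm with a two-finger parallel gripper is mounted at the origin on the work surface. World frame = base frame: x ahead of the robot, y to its left, z up, the work surface at z = 0. Lengths are in mm, angles in degrees, forces in N, time in s.
With the tool pointing down it reaches from about 325 to 925 mm from the base axis. Payload 3.1 kg.
Tool frame: the origin (TCP) lies at the very end of the fingers, on their centre line; the grasp point (between the pads) lies 19 mm behind it; z points along the fingers, y is the direction in which the jaws open and shut (so a half turn about z gives the same grasp; the last joint's range is limited). The gripper opens to 85 mm and grips with 20 to 120 N. Pads are 22 mm wide; open, the fingers measure 114 mm over their backs; the gripper's body (76 mm by 85 mm) begins 54 mm behind the grasp point. The pads swing forward as they close: fully open they stand 13 mm farther back than shut.
Start: joints at [-79.194, 12.427, 92.441, -0, 75.132, -6.429], TCP at [185.199, -596.943, 231.3] pointing down, gripper open.
Joint ranges: [-157.48, 157.48], [-44.54, 120.13], [17.64, 146.25], [-64.5, 244.5], [7.68, 150.69], [-147.95, 147.95]. Speed limits (degrees/s): [159.86, 159.86, 180, 180, 180, 180].

## Interface

Orientations are given as a 3x3 rotation matrix whose columns are the frame's x, y, z axes.
In Python, from cell import manip gives the robot as it stands. The module is installed in compiled form; this text tells all that it offers.
- The arm moves only by the tool drive_tool, never from a script. Its arguments are lists of equal length, an entry for each row: "jaw": the opening, from 0 (shut) to 1 (fully open); "linear": the shift along the world's x, y, z in mm, a list of three; "twist": the turn about the world's z in rad. A call has 1 to 10 rows; each row shifts and turns the pose as measured when the row begins; what a row does not reach is not made up. A row lasts 1/12 s, in which the tool goes at most 41.7 mm and 7.16 degrees, less where a joint would pass 70% of its speed; a pose out of reach is approached as far as the arm can. A call is refused whole if a number of a shift passes 41.7 or a number of a turn 0.125, either way. A call with a gripper value outside its range is refused whole. The fingers move at their own pace and stop on an object; "newtons" is the grip in N (left out, the last holds). Time passes only in rows, so rows that do not move let the fingers close. It gives the time, the measured TCP pose, the force and the opening at its end, in the units of the state.
- manip.get_obs(): the state, without advancing time (a new reading comes with each control period).
- manip.capture(name): name is "scene" or "top"; returns a dict with "color" (480x640x3 uint8, red, green, blue), "vertical_fov" (degrees; the focal length in pixels is half the picture's height over the tangent of half this angle, whatever the lens; pixels are square), "cx", "cy" (the principal point, pixels), "distortion" ([k1, k2, p1, p2, k3] as OpenCV has them; the pictures are not rectified), "world_to_cam" (4x4, takes a point from world to camera coordinates). Camera axes: x right, y down, z forward; pixel columns grow to the right and rows downward; lengths in mm; the calibration is good to about 2 mm. A picture is of the moment at which its call begins. There is no depth.
- manip.sign_off(): hands the job in, once; it reports no verdict.
The state is a dict: "time": time; "joint_pos": joint angles; "joint_vel": joint speeds; "joint_efforts": joint torques, N m; "tool_pos": TCP position; "tcp_rot": TCP orientation; "force": force on the tool from outside, world axes, zero at the start; "wrist_torque": the same for the moment, N m; "grip_width": finger opening in mm.
Only numpy, scipy, OpenCV 4.12 (cv2) and the standard library are available. Lean on these libraries where they do the work, as an engineer would, in place of code of your own. Each camera call takes 0.05 s, during which the arm holds its last target.

## Task

First clear the front of the clamp bar: slide the steel pot along the table, without lifting it, into the free marked ring near the end of the bar, and let go of it. Then tap the three bolt heads from above until one gives way: that is the loose bolt. Swing that bolt's cap open to about 60 degrees and finish while still holding it there, so that a colleague can get a key onto the bolt; keep the other two caps shut and leave everything else as it stands.

Things in the scene. Friction and masses are not known exactly. Their poses are not given: they have to be found in the camera images.
- station: Fixed clamp bar of bare aluminium (70 deep x 270 wide x 60 mm high) with a black detector housing (130 deep, 55 mm high) behind it. Origin: centre of the bar's underside on the table; x points away from the robot to the housing, y along the bar to the left. Three identical grey hinged caps lie on the bar at y = +85, 0 and -85 mm, a steel bolt head standing up through a hole in each.
- pot: Loose lidded round steel pot, 56 mm diameter, 57 mm high plus a small knob (14 mm diameter, 10 mm high), 0.28 to 0.56 kg. Origin: centre of its underside. It starts within the black ring outline painted on the table 100 mm in front of the bar's centre (station x = -100 mm, y = 0). Its body can be gripped across from above.
- park: The other black ring outline on the table, flat (no height), inner diameter 86 mm, outer 100 mm; origin at its centre. It lies near the left or near the right end of the bar, 85 to 120 mm in front of the bar's centre line and 150 to 185 mm along it; the amber bottle stands at the other end.
- bolt_1 (a joint): How far the left (+y) bolt has sunk, m: 0 as found, 0.008 fully sunk. Exactly one of the three bolts is loose, drawn afresh every time, and nothing shows which: pressed down with 2 N or more it sinks 8 mm and stays there. The tight ones do not give (under 1 mm).
- head_1 (a point): Centre of the flat top of the left (+y) bolt head: 17 mm diameter, 79 mm above the table, 13 mm above its cap, until it is sunk.
- cap_1 (a joint): Opening angle of the left (+y) cap, rad: 0 shut, 1.5 the most. It hinges at the bar's far top edge about a line along the bar (station x = +28 mm, 64 mm above the table) and a light spring (about 1 to 2 N at the tab) shuts it whenever it is let go. The cap is 46 mm wide, 6 mm thick; its bolt stays behind in the bar.
- tab_1 (a point): Centre of the grip at the free end of the left (+y) cap's tab: a round bar 12 mm in diameter, 16 mm long along station y, on a 12 mm wide tongue. Shut, it is at station x = -64 mm, 64 mm above the table, with free space under it; it swings on a circle of 92 mm radius about the hinge. Pinched across its end faces (16 mm), it pivots between the fingers.
- bolt_2 (a joint): How far the middle bolt has sunk, m: 0 as found, 0.008 fully sunk. Exactly one of the three bolts is loose, drawn afresh every time, and nothing shows which: pressed down with 2 N or more it sinks 8 mm and stays there. The tight ones do not give (under 1 mm).
- head_2 (a point): Centre of the flat top of the middle bolt head: 17 mm diameter, 79 mm above the table, 13 mm above its cap, until it is sunk.
- cap_2 (a joint): Opening angle of the middle cap, rad: 0 shut, 1.5 the most. It hinges at the bar's far top edge about a line along the bar (station x = +28 mm, 64 mm above the table) and a light spring (about 1 to 2 N at the tab) shuts it whenever it is let go. The cap is 46 mm wide, 6 mm thick; its bolt stays behind in the bar.
- tab_2 (a point): Centre of the grip at the free end of the middle cap's tab: a round bar 12 mm in diameter, 16 mm long along station y, on a 12 mm wide tongue. Shut, it is at station x = -64 mm, 64 mm above the table, with free space under it; it swings on a circle of 92 mm radius about the hinge. Pinched across its end faces (16 mm), it pivots between the fingers.
- bolt_3 (a joint): How far the right (-y) bolt has sunk, m: 0 as found, 0.008 fully sunk. Exactly one of the three bolts is loose, drawn afresh every time, and nothing shows which: pressed down with 2 N or more it sinks 8 mm and stays there. The tight ones do not give (under 1 mm).
- head_3 (a point): Centre of the flat top of the right (-y) bolt head: 17 mm diameter, 79 mm above the table, 13 mm above its cap, until it is sunk.
- cap_3 (a joint): Opening angle of the right (-y) cap, rad: 0 shut, 1.5 the most. It hinges at the bar's far top edge about a line along the bar (station x = +28 mm, 64 mm above the table) and a light spring (about 1 to 2 N at the tab) shuts it whenever it is let go. The cap is 46 mm wide, 6 mm thick; its bolt stays behind in the bar.
- tab_3 (a point): Centre of the grip at the free end of the right (-y) cap's tab: a round bar 12 mm in diameter, 16 mm long along station y, on a 12 mm wide tongue. Shut, it is at station x = -64 mm, 64 mm above the table, with free space under it; it swings on a circle of 92 mm radius about the hinge. Pinched across its end faces (16 mm), it pivots between the fingers.
- bottle: Bystander: small amber glass bottle, 34 mm diameter, 75 mm high, standing near the end of the bar that has no ring. Origin under its centre.
- objective: Bystander: brass objective lens, 28 mm diameter, 40 mm high, standing on the detector housing. Origin under its centre.
- filter_cube: Bystander: black filter cube, 35 mm, on the detector housing. Origin under its centre.
- pendant: Bystander: white hand pendant, 145 x 42 x 22 mm, on the table to the left. Origin under its centre.
- driver: Bystander: screwdriver lying on the table to the right.
- dish: Bystander: shallow glass dish, 90 mm diameter, 14 mm high, on the table front left. Origin under its centre.

How it is judged:
By the outcome, as a careful person would: the job done as asked, in the order asked, and still so for the second after the job is handed in, while the arm keeps its last pose, push and grip.
It also fails if it takes over 64 s, if anything falls off the work surface, if the arm or the gripper's body presses on something with over 40 N, if the wrist force passes 120 N, or if a joint passes its speed limit or range.

## Working session

There is one attempt and no reset: what is moved stays moved. The work goes in short steps, Python scripts to look and compute and a tool call to move; the robot and the scene stay as the last step left them, time stands still between calls to the robot, and variables do not carry over. Pictures are saved under pics/ and viewed, and the job is handed in when it is done.

Besides the shell and the picture viewer there is one more tool, called after ">>>" by a JSON object that holds its "op" and its "data". drive_tool: Moves the arm, as the interface text tells. Its arguments: {"type":"object","properties":{"jaw":{"type":"array"},"linear":{"type":"array"},"twist":{"type":"array"},"newtons":{"type":"number"}},"required":["jaw","linear","twist"]}

```bash
mkdir -p pics; cat > h.py <<'E'
import numpy as np, cv2, json
from cell import manip
def cap(name,fn):
    c=manip.capture(name); cv2.imwrite('pics/'+fn,c['color'][:,:,::-1]); 
    np.savez('pics/'+fn+'.npz',**{k:np.array(v) for k,v in c.items()}); return c
def load(fn): return dict(np.load('pics/'+fn+'.npz'))
def K(c):
    h=c['color'].shape[0]; f=h/2/np.tan(np.radians(float(c['vertical_fov']))/2)
    return np.array([[f,0,float(c['cx'])],[0,f,float(c['cy'])],[0,0,1]])
def ray(c,uv):
    p=cv2.undistortPoints(np.array(uv,float).reshape(-1,1,2),K(c),np.array(c['distortion'],float)).reshape(-1,2)
    M=np.array(c['world_to_cam']); R=M[:3,:3];t=M[:3,3]
    d=np.c_[p,np.ones(len(p))]@R; return -R.T@t,d
def onz(c,uv,z):
    o,d=ray(c,uv); s=(z-o[2])/d[:,2]; return o+d*s[:,None]
def proj(c,P):
    M=np.array(c['world_to_cam']); r,_=cv2.Rodrigues(M[:3,:3])
    return cv2.projectPoints(np.array(P,float).reshape(-1,1,3),r,M[:3,3],K(c),np.array(c['distortion'],float))[0].reshape(-1,2)
def st():
    o=manip.get_obs(); print(o['time'],np.round(o['tool_pos'],1),np.round(o['force'],1),round(float(o['grip_width']),1)); print(np.round(o['tcp_rot'],3).tolist())
E
python3 - <<'E'
from h import *
st()
for n in('scene','top'):
    c=cap(n,n+'0.png'); print(n,c['vertical_fov'],np.round(ray(c,[[320,240]]),2))
E
```

```text
0.0 [ 185.  -596.1  229.9] [-0.   0.4 -0.2] 85.5
[[0.955, 0.296, -0.0], [0.296, -0.955, 0.002], [0.0, -0.002, -1.0]]Traceback (most recent call last):
  File "<stdin>", line 4, in <module>
    return _wrapfunc(a, 'round', decimals=decimals, out=out)
    return _wrapit(obj, method, *args, **kwds)
    conv = _array_converter(obj)
ValueError: setting an array element with a sequence. The requested array has an inhomogeneous shape after 1 dimensions. The detected shape was (2,) + inhomogeneous part.
```

```bash
python3 - <<'E'
from h import *
c=cap('top','top0.png')
for n in('scene','top'):
    c=load(n+'0.png'); print(n,c['vertical_fov'],c['cx'],c['cy'],c['distortion']); print([np.round(x,2) for x in ray(c,[[320,240]])])
E
```

```text
scene 47.856414918259155 325.7283686718668 242.56885898546506 [-0.08433212  0.          0.          0.          0.        ]
[array([1516.34, -101.32,  707.72]), array([[-0.84,  0.06, -0.55]])]
top 45.0989763473545 319.23809926535165 239.01127496668167 [-0.06464333  0.          0.          0.          0.        ]
[array([ 292.69,   -3.77, 1326.38]), array([[ 0.19, -0.  , -0.98]])]
```

View pics/scene0.png

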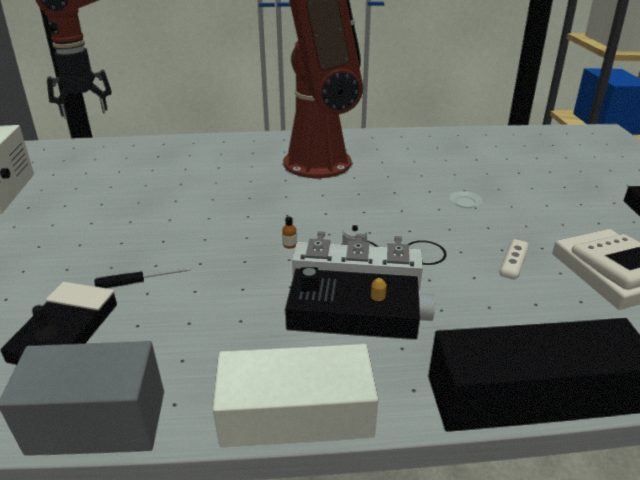

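View pics/top0.png

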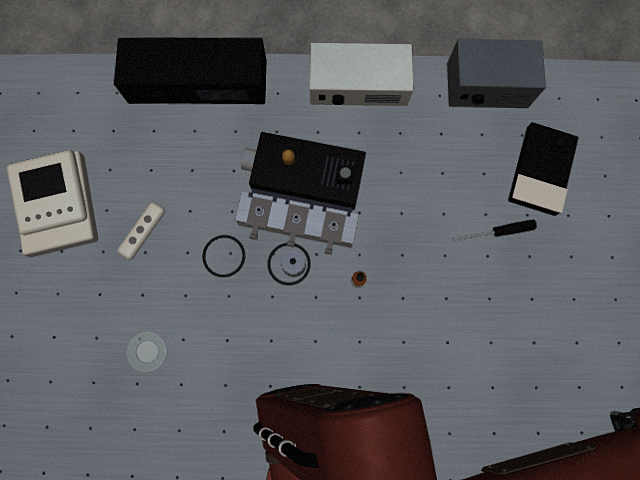

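```bash
python3 - <<'E'
from h import *
c=load('top0.png'); im=c['color'][180:300,190:390,::-1]
cv2.imwrite('pics/t0z.png',cv2.resize(im,None,fx=4,fy=4,interpolation=cv2.INTER_CUBIC))
c=load('scene0.png'); im=c['color'][210:345,270:460,::-1]
cv2.imwrite('pics/s0z.png',cv2.resize(im,None,fx=4,fy=4,interpolation=cv2.INTER_CUBIC))
E
```

```text
(no output)
```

View pics/t0z.png

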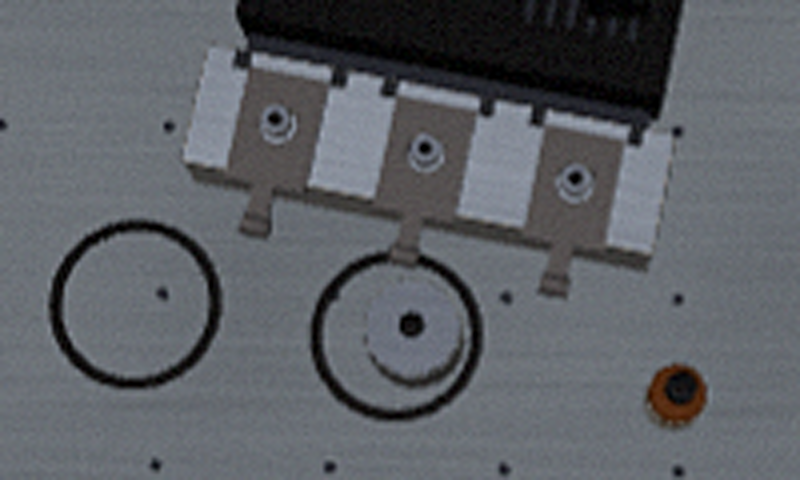

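View pics/s0z.png

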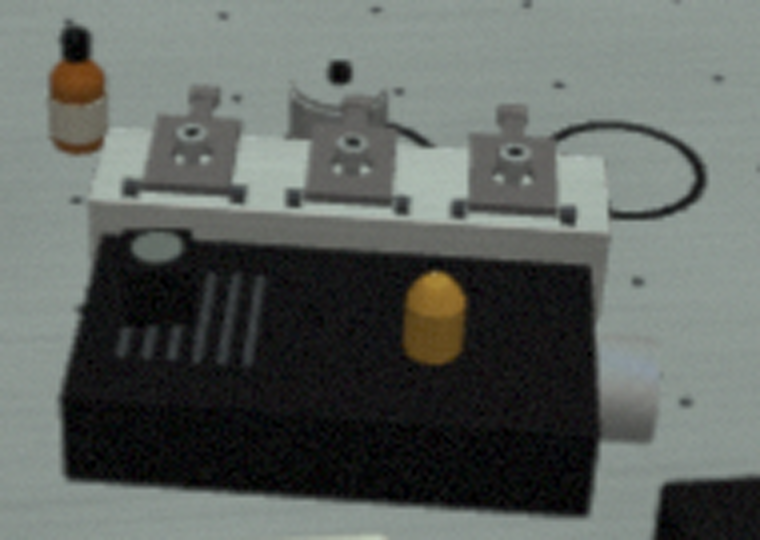

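```bash
python3 - <<'E'
from h import *
c=load('top0.png'); s=load('scene0.png')
T=lambda l:(np.array(l,float)+.5)/4-.5+np.array([190,180])
S=lambda l:(np.array(l,float)+.5)/4-.5+np.array([270,210])
# ring mask contours
g=cv2.cvtColor(c['color'],cv2.COLOR_RGB2GRAY); m=(g<50).astype(np.uint8)
cs,_=cv2.findContours(m,cv2.RETR_EXTERNAL,cv2.CHAIN_APPROX_NONE)
for k in cs:
    x,y,w,h=cv2.boundingRect(k)
    if 30<w<60 and 30<h<60 and 190<x<300 and y>200:
        p=onz(c,k.reshape(-1,2),0); (cc,r)=cv2.minEnclosingCircle(p[:,:2].astype(np.float32)); print('ring',cc,r)
print('rings',onz(c,T([[135,304],[397,335]]),0).round(1).tolist())
print('knob',onz(c,T([[411,324]]),67).round(1).tolist(), 'lid', onz(c,T([[411,333]]),57).round(1).tolist())
H=onz(c,T([[276,120],[426,150],[576,180]]),79); print('heads top',H.round(1).tolist())
print('heads scene',onz(s,S([[191,131],[351,142],[514,152]]),79).round(1).tolist())
print('tabs top',onz(c,T([[256,225],[403,252],[553,285]]),70).round(1).tolist())
print('tabs scene',onz(s,S([[204,97],[356,105],[513,115]]),70).round(1).tolist())
print('knob scene',onz(s,S([[340,65]]),67).round(1).tolist())
print('ring scene',onz(s,S([[630,170]]),0).round(1).tolist())
print('bottle',onz(c,T([[681,386]]),75).round(1).tolist())
d=H[0]-H[2]; print(np.linalg.norm(d), np.degrees(np.arctan2(-d[0],d[1])))
E
```

```text
ring (488.244140625, 63.851078033447266) 49.278690338134766
ring (504.822998046875, 215.99209594726562) 49.76328659057617
rings [[504.6, 215.8, 0.0], [488.3, 63.0, 0.0]]
knob [[484.6, 52.1, 67.0]] lid [[481.1, 52.4, 57.0]]
heads top [[596.3, 128.8, 79.0], [580.2, 45.2, 79.0], [564.2, -37.9, 79.0]]
heads scene [[564.2, -38.1, 79.0], [581.0, 44.8, 79.0], [596.8, 128.5, 79.0]]
tabs top [[538.5, 138.9, 70.0], [524.3, 57.2, 70.0], [506.8, -25.9, 70.0]]
tabs scene [[517.2, -27.8, 70.0], [531.6, 54.4, 70.0], [548.0, 138.3, 70.0]]
knob scene [[484.7, 51.7, 67.0]]
ring scene [[504.9, 221.3, 0.0]]
bottle [[451.0, -96.0, 75.0]]
169.74746257740742 -10.893741887507122
```

>>> {"op": "drive_tool", "data": {"jaw": [1,1,1,1,1,1,1,1,1,1], "linear": [[16,35,0],[16,35,0],[16,35,0],[16,35,0],[16,35,0],[16,35,0],[16,35,0],[16,35,0],[16,35,0],[16,35,0]], "twist": [-0.049,-0.049,-0.049,-0.049,-0.049,-0.049,-0.049,-0.049,-0.049,-0.049], "newtons": 30}}

```text
time: 0.93
tool_pos: [342.6, -234.5, 222.4]
tcp_rot: [[0.974, -0.226, -0.002], [-0.226, -0.974, 0.01], [-0.004, -0.009, -1.0]]
force: [0.6, 0.3, 0.3]
grip_width: 85.6
```

>>> {"op": "drive_tool", "data": {"jaw": [1,1,1,1,1,1,1,1,1,1], "linear": [[17,34,0],[17,34,0],[17,34,0],[17,34,0],[17,34,0],[17,34,0],[17,34,0],[17,34,0],[0,0,0],[0,0,0]], "twist": [0.019,0.019,0,0,0,0,0,0,0,0]}}

```text
time: 1.77
tool_pos: [480.2, 61.3, 219.5]
tcp_rot: [[0.984, -0.179, -0.003], [-0.179, -0.984, 0.012], [-0.005, -0.011, -1.0]]
force: [-0.8, -0.7, -0.5]
grip_width: 85.6
```

```bash
python3 -c "
from h import *
st()"
```

```text
1.7667 [480.2  61.3 219.5] [-0.8 -0.7 -0.5] 85.6
[[0.984, -0.179, -0.003], [-0.179, -0.984, 0.012], [-0.005, -0.011, -1.0]]
```

>>> {"op": "drive_tool", "data": {"jaw": [1,1,1,1,1,1,1], "linear": [[2,-4,-20],[2,-4,-30],[0,0,-30],[0,0,-30],[0,0,-20],[0,0,0],[0,0,0]], "twist": [-0.01,0,0,0,0,0,0]}}

```text
time: 2.35
tool_pos: [482.3, 48.2, 86.4]
tcp_rot: [[0.981, -0.193, -0.0], [-0.193, -0.981, 0.01], [-0.002, -0.01, -1.0]]
force: [1.1, -0.1, 1.4]
grip_width: 85.3
```

>>> {"op": "drive_tool", "data": {"jaw": [1,1,1,1,1,1,1], "linear": [[2,4,-5],[0,0,-20],[0,0,-20],[0,0,-15],[0,0,-8],[0,0,-4],[0,0,0]], "twist": [0,0,0,0,0,0,0]}}

```text
time: 2.93
tool_pos: [494.4, 50.3, 22.0]
tcp_rot: [[0.98, -0.197, 0.021], [-0.198, -0.98, 0.01], [0.019, -0.013, -1.0]]
force: [1.0, 0.2, -0.9]
grip_width: 85.5
```

>>> {"op": "drive_tool", "data": {"jaw": [1,1,1,1,1], "linear": [[-5,1,-2],[-4,1,-4],[0,0,0],[0,0,0],[0,0,0]], "twist": [0,0,0,0,0]}}

```text
time: 3.35
tool_pos: [487.9, 52.5, 19.5]
tcp_rot: [[0.98, -0.197, 0.028], [-0.197, -0.98, 0.009], [0.026, -0.015, -1.0]]
force: [1.1, 0.5, 0.0]
grip_width: 85.7
```

```bash
python3 - <<'E'
from h import *
st()
c=cap('scene','s1.png'); im=c['color'][130:280,250:450,::-1]
cv2.imwrite('pics/s1z.png',cv2.resize(im,None,fx=4,fy=4,interpolation=cv2.INTER_CUBIC))
E
```

```text
3.35 [487.9  52.5  19.5] [1.1 0.5 0. ] 85.7
[[0.98, -0.197, 0.028], [-0.197, -0.98, 0.009], [0.026, -0.015, -1.0]]
```

View pics/s1z.png

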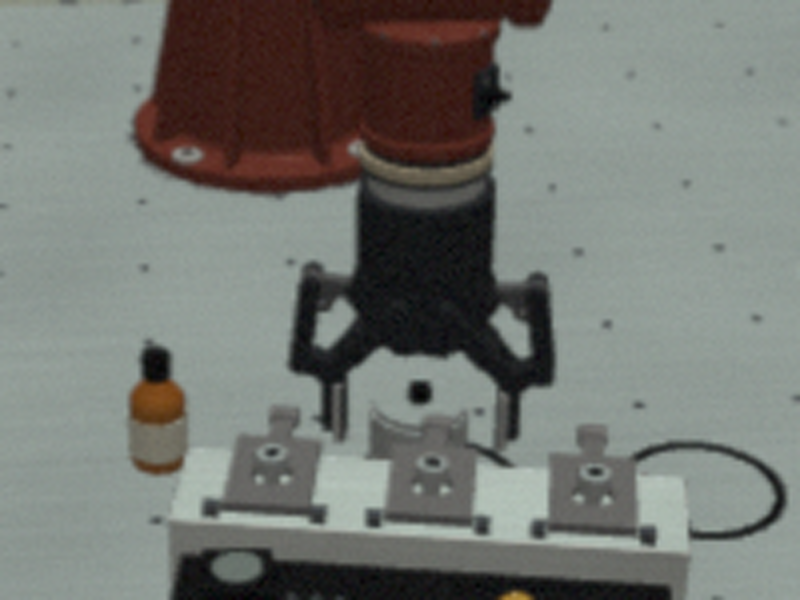

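>>> {"op": "drive_tool", "data": {"jaw": [1,1,0.6,0.6,0.6,0.6,0.6,0.6], "linear": [[-2,0,-4],[-1,0,-3],[0,0,0],[0,0,0],[0,0,0],[0,0,0],[0,0,0],[0,0,0]], "twist": [0,0,0,0,0,0,0,0], "newtons": 30}}

```text
time: 4.07
tool_pos: [485.4, 52.3, 12.6]
tcp_rot: [[0.98, -0.197, 0.029], [-0.197, -0.98, 0.009], [0.027, -0.014, -1.0]]
force: [0.2, -0.0, 0.8]
grip_width: 55.0
```

>>> {"op": "drive_tool", "data": {"jaw": [0.4,0.4,0.4,0.4], "linear": [[0,0,0],[0,0,0],[0,0,0],[0,3,0]], "twist": [0,0,0,0], "newtons": 30}}

```text
time: 4.4
tool_pos: [485.6, 54.7, 12.6]
tcp_rot: [[0.98, -0.196, 0.029], [-0.197, -0.98, 0.008], [0.027, -0.013, -1.0]]
force: [-0.2, -1.8, 0.5]
grip_width: 55.0
```

>>> {"op": "drive_tool", "data": {"jaw": [0.4,0.4,0.4,0.4,0.4], "linear": [[1,6,0],[1,8,0],[1,10,0],[1,8,0],[1,6,0]], "twist": [0,0,0,0,0]}}

```text
time: 4.82
tool_pos: [490.8, 94.8, 12.6]
tcp_rot: [[0.98, -0.198, 0.029], [-0.198, -0.98, 0.006], [0.027, -0.011, -1.0]]
force: [-0.3, -3.1, 1.1]
grip_width: 55.0
```

Very well-behaved; 14 x 121 mm to go.

>>> {"op": "drive_tool", "data": {"jaw": [0.4,0.4,0.4,0.4,0.4,0.4,0.4,0.4,0.4,0.4], "linear": [[1.5,10,0],[1.5,12,0],[1.5,12,0],[1.5,12,0],[1.5,12,0],[1.5,12,0],[1,12,0],[1,10,0],[1,8,0],[0,0,0]], "twist": [0,0,0,0,0,0,0,0,0,0]}}

```text
time: 5.65
tool_pos: [502.8, 208.9, 12.6]
tcp_rot: [[0.981, -0.193, 0.029], [-0.193, -0.981, 0.007], [0.027, -0.012, -1.0]]
force: [0.4, 0.3, -0.0]
grip_width: 54.9
```

>>> {"op": "drive_tool", "data": {"jaw": [0.4,0.4,0.4], "linear": [[1,4,0],[0.5,2,0],[0,0,0]], "twist": [0,0,0]}}

```text
time: 5.9
tool_pos: [503.9, 215.5, 12.6]
tcp_rot: [[0.981, -0.192, 0.028], [-0.192, -0.981, 0.006], [0.026, -0.011, -1.0]]
force: [0.1, -2.3, 1.0]
grip_width: 55.1
```

>>> {"op": "drive_tool", "data": {"jaw": [0.7,0.8,1,1,1,1,1,1], "linear": [[0,0,0],[0,0,0],[0,0,0],[0,0,0],[0,0,0],[0,0,0],[0,0,0],[0,0,0]], "twist": [0,0,0,0,0,0,0,0]}}

```text
time: 6.57
tool_pos: [503.8, 215.5, 12.2]
tcp_rot: [[0.98, -0.196, 0.027], [-0.196, -0.981, 0.009], [0.025, -0.014, -1.0]]
force: [0.4, 0.1, 0.1]
grip_width: 85.4
```

Lift straight up clear.

>>> {"op": "drive_tool", "data": {"jaw": [1,1,1,1,1,1,1,1], "linear": [[0,0,6],[0,0,10],[0,0,15],[0,0,20],[0,0,25],[0,0,25],[0,0,25],[0,0,10]], "twist": [0,0,0,0,0,0,0,0]}}

```text
time: 7.23
tool_pos: [499.5, 214.3, 154.9]
tcp_rot: [[0.98, -0.196, 0.021], [-0.196, -0.981, 0.007], [0.019, -0.011, -1.0]]
force: [0.8, 0.1, 0.2]
grip_width: 85.5
```

```bash
python3 - <<'E'
from h import *
st()
c=cap('scene','s2.png'); im=c['color'][130:280,270:470,::-1]
cv2.imwrite('pics/s2z.png',cv2.resize(im,None,fx=4,fy=4,interpolation=cv2.INTER_CUBIC))
E
```

```text
7.2333 [499.5 214.3 154.9] [0.8 0.1 0.2] 85.5
[[0.98, -0.196, 0.021], [-0.196, -0.981, 0.007], [0.019, -0.011, -1.0]]
```

View pics/s2z.png

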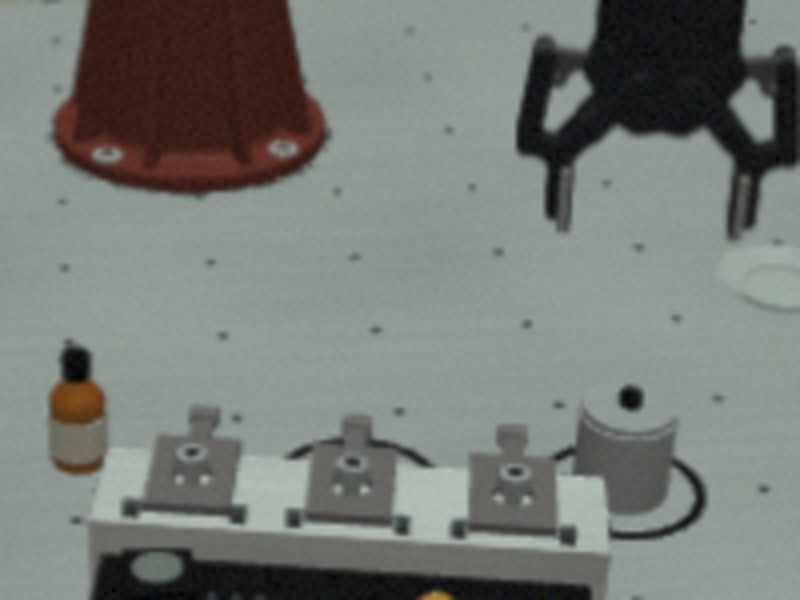

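>>> {"op": "drive_tool", "data": {"jaw": [0,0,0,0,0,0,0,0,0,0], "linear": [[20,-18,0],[20,-18,0],[20,-17,0],[20,-17,0],[14,-12,-5],[0,0,-15],[0,0,-15],[0,0,-10],[0,0,0],[0,0,0]], "twist": [0,0,0,0,0,0,0,0,0,0]}}

```text
time: 8.12
tool_pos: [595.4, 128.2, 105.4]
tcp_rot: [[0.981, -0.195, 0.021], [-0.195, -0.981, 0.008], [0.019, -0.012, -1.0]]
force: [0.6, 0.3, 0.4]
grip_width: 0.4
```

```bash
python3 - <<'E'
from h import *
st()
c=load('s2.png'); print('pot',onz(c,[[270+631.5/4-.5,130+398.5/4-.5]],67).round(1))
E
```

```text
8.1167 [595.4 128.2 105.4] [0.6 0.3 0.4] 0.4
[[0.981, -0.195, 0.021], [-0.195, -0.981, 0.008], [0.019, -0.012, -1.0]]
pot [[510.7 213.2  67. ]]
```

>>> {"op": "drive_tool", "data": {"jaw": [0,0,0,0,0,0], "linear": [[1,0,-6],[0,0,-7],[0,0,-5],[0,0,-2],[0,0,0],[0,0,0]], "twist": [0,0,0,0,0,0]}}

```text
time: 8.62
tool_pos: [596.0, 129.7, 84.4]
tcp_rot: [[0.981, -0.192, 0.022], [-0.192, -0.981, 0.009], [0.019, -0.013, -1.0]]
force: [-0.6, 0.0, -0.4]
grip_width: 0.1
```

```bash
python3 - <<'E'
from h import *
st()
c=cap('scene','s3.png'); im=c['color'][130:280,270:470,::-1]
cv2.imwrite('pics/s3z.png',cv2.resize(im,None,fx=4,fy=4,interpolation=cv2.INTER_CUBIC))
E
```

```text
8.6167 [596.  129.7  84.4] [-0.6  0.  -0.4] 0.1
[[0.981, -0.192, 0.022], [-0.192, -0.981, 0.009], [0.019, -0.013, -1.0]]
```

View pics/s3z.png

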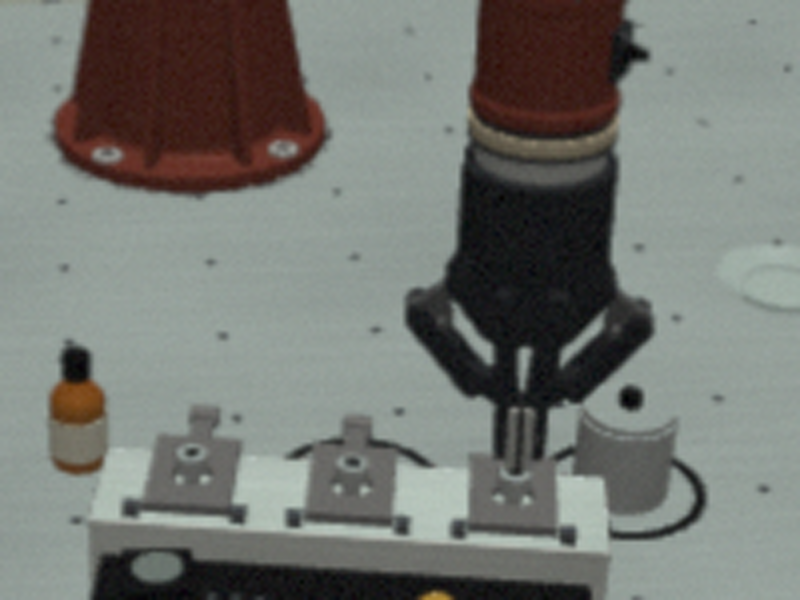

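>>> {"op": "drive_tool", "data": {"jaw": [0,0,0,0,0], "linear": [[0,0,-2],[0,0,-2],[0,0,-1],[0,0,-1],[0,0,-1]], "twist": [0,0,0,0,0]}}

```text
time: 9.08
tool_pos: [597.4, 129.9, 78.9]
tcp_rot: [[0.981, -0.192, 0.025], [-0.192, -0.981, 0.009], [0.023, -0.014, -1.0]]
force: [-0.8, 0.4, 5.6]
grip_width: -0.0
```

>>> {"op": "drive_tool", "data": {"jaw": [0,0,0], "linear": [[0,0,-1],[0,0,-1],[0,0,0]], "twist": [0,0,0]}}

```text
time: 9.33
tool_pos: [597.6, 130.0, 79.3]
tcp_rot: [[0.981, -0.192, 0.024], [-0.192, -0.981, 0.009], [0.022, -0.013, -1.0]]
force: [0.5, 0.4, 0.8]
grip_width: 0.1
```

>>> {"op": "drive_tool", "data": {"jaw": [0,0,0,0,0,0,0,0,0,0], "linear": [[0,0,8],[0,0,10],[-4,-17,2],[-4,-20,0],[-4,-20,0],[-4,-18,0],[-1,-6,0],[0,0,-5],[0,0,-5],[0,0,0]], "twist": [0,0,0,0,0,0,0,0,0,0]}}

```text
time: 10.17
tool_pos: [584.2, 47.9, 96.9]
tcp_rot: [[0.981, -0.19, 0.036], [-0.191, -0.982, 0.01], [0.033, -0.017, -0.999]]
force: [-0.3, -0.7, -0.6]
grip_width: 0.4
```

>>> {"op": "drive_tool", "data": {"jaw": [0,0,0,0,0,0,0,0,0,0], "linear": [[-2,-2,-3],[-2,-1,-4],[0,0,-4],[0,0,-2],[0,0,-2],[0,0,-1],[0,0,-1],[0,0,-1],[0,0,-1],[0,0,-1]], "twist": [0,0,0,0,0,0,0,0,0,0]}}

```text
time: 11.0
tool_pos: [579.8, 48.0, 74.2]
tcp_rot: [[0.982, -0.186, 0.034], [-0.186, -0.982, 0.011], [0.031, -0.017, -0.999]]
force: [-1.4, 0.0, 1.9]
grip_width: -0.6
```

>>> {"op": "drive_tool", "data": {"jaw": [0,0,0,0,0,0], "linear": [[0,-1,-1],[0,-1,-1],[0,0,-1],[0,0,-1],[0,0,-1],[0,0,-1]], "twist": [0,0,0,0,0,0]}}

```text
time: 11.5
tool_pos: [580.4, 46.4, 71.1]
tcp_rot: [[0.982, -0.186, 0.034], [-0.187, -0.982, 0.012], [0.031, -0.018, -0.999]]
force: [-2.6, 0.5, 7.4]
grip_width: 0.0
```

>>> {"op": "drive_tool", "data": {"jaw": [0,0,0,0.45,0.45,0.45,0.45,0.45,0.45,0.45], "linear": [[0,0,8],[0,0,15],[0,0,20],[0,0,15],[-15,3,0],[-15,3,0],[-15,3,0],[-12,2,0],[0,0,0],[0,0,0]], "twist": [0,0,0,0,0,0,0,0,0,0]}}

```text
time: 12.33
tool_pos: [523.8, 56.4, 134.8]
tcp_rot: [[0.982, -0.187, 0.041], [-0.187, -0.982, 0.01], [0.039, -0.018, -0.999]]
force: [0.6, 0.2, 0.2]
grip_width: 38.4
```

```bash
python3 - <<'E'
from h import *
st()
c=cap('scene','s4.png'); im=c['color'][130:280,270:470,::-1]
cv2.imwrite('pics/s4z.png',cv2.resize(im,None,fx=4,fy=4,interpolation=cv2.INTER_CUBIC))
c=cap('top','t4.png'); im=c['color'][180:300,190:390,::-1]
cv2.imwrite('pics/t4z.png',cv2.resize(im,None,fx=4,fy=4,interpolation=cv2.INTER_CUBIC))
E
```

```text
12.3333 [523.8  56.4 134.8] [0.6 0.2 0.2] 38.4
[[0.982, -0.187, 0.041], [-0.187, -0.982, 0.01], [0.039, -0.018, -0.999]]
```

View pics/s4z.png

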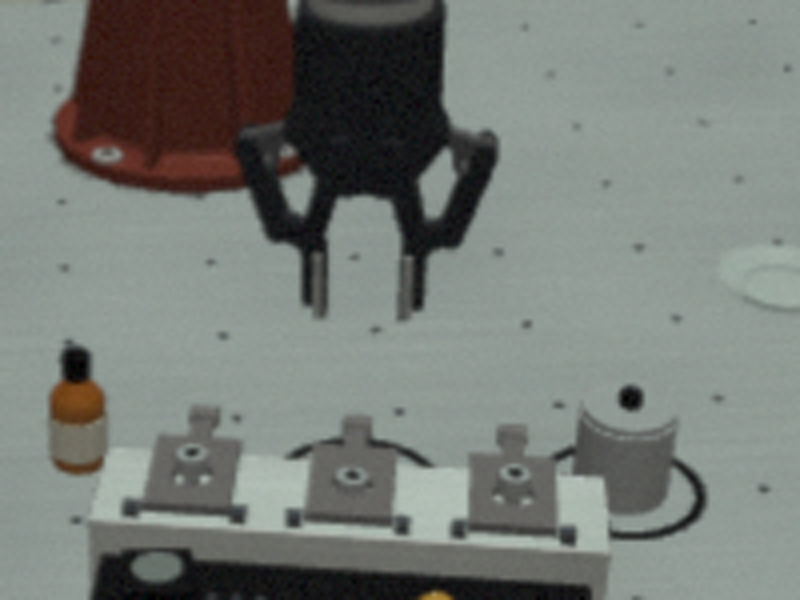

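View pics/t4z.png

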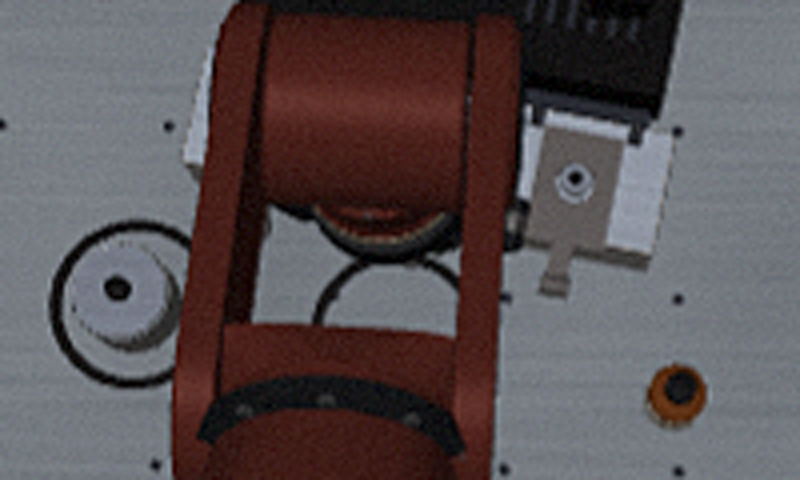

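>>> {"op": "drive_tool", "data": {"jaw": [0.45,0.45,0.45,0.45,0.45], "linear": [[-2,0.5,-10],[-1,0,-15],[0,0,-15],[0,0,-5],[0,0,0]], "twist": [0,0,0,0,0]}}

```text
time: 12.85
tool_pos: [524.8, 56.1, 87.3]
tcp_rot: [[0.981, -0.188, 0.046], [-0.189, -0.982, 0.01], [0.043, -0.019, -0.999]]
force: [-0.2, -0.4, 0.1]
grip_width: 38.7
```

```bash
python3 - <<'E'
from h import *
c=load('t4.png'); print('pot',onz(c,[[190+118.5/4-.5,180+288.5/4-.5]],67).round(1))
E
```

```text
pot [[502.7 214.6  67. ]]
```

>>> {"op": "drive_tool", "data": {"jaw": [0.45,0.45,0.45,0.45,0.45,0.45], "linear": [[-3,1,-4],[-2,0,-10],[-1,0,-12],[-1,0,-8],[0,0,-2],[0,0,0]], "twist": [0,0,0,0,0,0]}}

```text
time: 13.35
tool_pos: [518.3, 57.0, 48.8]
tcp_rot: [[0.981, -0.188, 0.047], [-0.189, -0.982, 0.01], [0.044, -0.019, -0.999]]
force: [0.4, -0.1, -0.6]
grip_width: 38.7
```

```bash
python3 - <<'E'
from h import *
st()
c=cap('scene','s5.png'); im=c['color'][150:280,290:430,::-1]
cv2.imwrite('pics/s5z.png',cv2.resize(im,None,fx=4.5,fy=4.5,interpolation=cv2.INTER_CUBIC))
E
```

```text
13.35 [518.3  57.   48.8] [ 0.4 -0.1 -0.6] 38.7
[[0.981, -0.188, 0.047], [-0.189, -0.982, 0.01], [0.044, -0.019, -0.999]]
```

View pics/s5z.png

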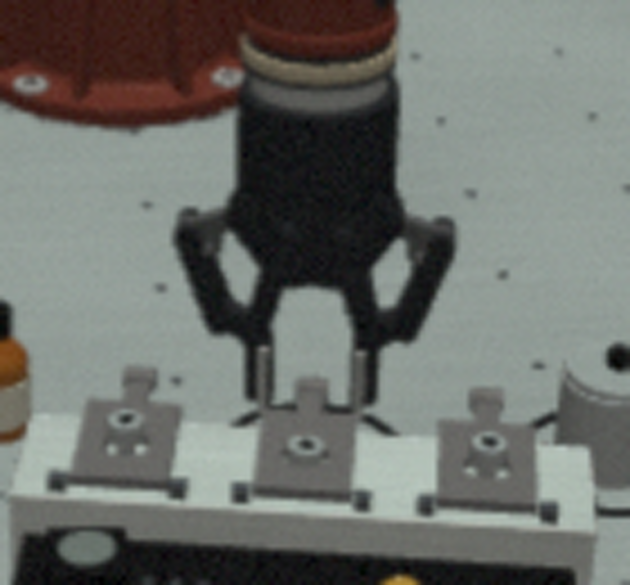

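>>> {"op": "drive_tool", "data": {"jaw": [0.3,0.2,0.1,0.1,0.1,0.1,0.1], "linear": [[2.5,-0.5,0],[0,0,0],[0,0,0],[0,0,0],[0,0,0],[0,0,0],[0,0,0]], "twist": [0,0,0,0,0,0,0], "newtons": 35}}

```text
time: 13.98
tool_pos: [521.8, 57.0, 50.6]
tcp_rot: [[0.981, -0.188, 0.049], [-0.189, -0.982, 0.011], [0.046, -0.02, -0.999]]
force: [-0.4, 0.5, -0.7]
grip_width: 14.8
```

>>> {"op": "drive_tool", "data": {"jaw": [0.1,0.1,0.1,0.1], "linear": [[0,0,5],[1,0,6],[1,0,6],[0,0,0]], "twist": [0,0,0,0]}}

```text
time: 14.32
tool_pos: [523.7, 56.7, 68.4]
tcp_rot: [[0.981, -0.188, 0.048], [-0.189, -0.982, 0.01], [0.045, -0.019, -0.999]]
force: [1.4, 0.0, -3.1]
grip_width: 14.7
```

>>> {"op": "drive_tool", "data": {"jaw": [0.1,0.1,0.1,0.1,0.1], "linear": [[1.5,-0.3,7],[2,-0.4,7],[3,-0.6,7],[3,-0.7,6],[0,0,0]], "twist": [0,0,0,0,0]}}

```text
time: 14.73
tool_pos: [534.9, 54.5, 98.5]
tcp_rot: [[0.981, -0.188, 0.05], [-0.189, -0.982, 0.011], [0.048, -0.02, -0.999]]
force: [1.5, -0.1, -5.0]
grip_width: 14.8
```

```bash
python3 - <<'E'
from h import *
st()
c=cap('scene','s6.png'); im=c['color'][130:280,270:470,::-1]
cv2.imwrite('pics/s6z.png',cv2.resize(im,None,fx=4,fy=4,interpolation=cv2.INTER_CUBIC))
E
```

```text
14.7333 [534.9  54.5  98.5] [ 1.5 -0.1 -5. ] 14.8
[[0.981, -0.188, 0.05], [-0.189, -0.982, 0.011], [0.048, -0.02, -0.999]]
```

View pics/s6z.png

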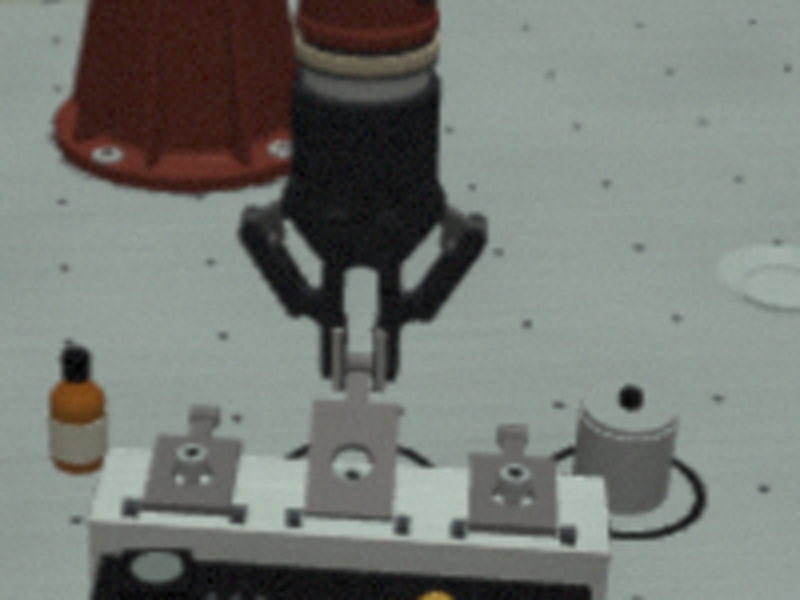

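>>> {"op": "drive_tool", "data": {"jaw": [0.1,0.1,0.1,0.1,0.1,0.1], "linear": [[3,-0.6,5],[4,-0.8,5.5],[5,-1,5.5],[5.5,-1,5],[5.5,-1,4],[0,0,0]], "twist": [0,0,0,0,0,0]}}

```text
time: 15.28
tool_pos: [554.9, 50.7, 122.4]
tcp_rot: [[0.981, -0.189, 0.039], [-0.189, -0.982, 0.012], [0.036, -0.019, -0.999]]
force: [0.6, 0.3, -6.3]
grip_width: 14.7
```

>>> {"op": "drive_tool", "data": {"jaw": [0.1,0.1,0.1,0.1,0.1], "linear": [[4,-0.8,3],[4,-0.8,2.5],[3,-0.6,1.5],[1,0,0.5],[0,0,0]], "twist": [0,0,0,0,0]}}

```text
time: 15.7
tool_pos: [565.1, 48.7, 129.7]
tcp_rot: [[0.982, -0.189, 0.03], [-0.189, -0.982, 0.013], [0.027, -0.019, -0.999]]
force: [-2.2, 2.0, -2.8]
grip_width: 15.0
```

```bash
python3 - <<'E'
from h import *
st()
c=cap('scene','s7.png'); im=c['color'][130:280,270:470,::-1]
cv2.imwrite('pics/s7z.png',cv2.resize(im,None,fx=4,fy=4,interpolation=cv2.INTER_CUBIC))
E
```

```text
15.7 [565.1  48.7 129.7] [-2.2  2.  -2.8] 15.0
[[0.982, -0.189, 0.03], [-0.189, -0.982, 0.013], [0.027, -0.019, -0.999]]
```

View pics/s7z.png

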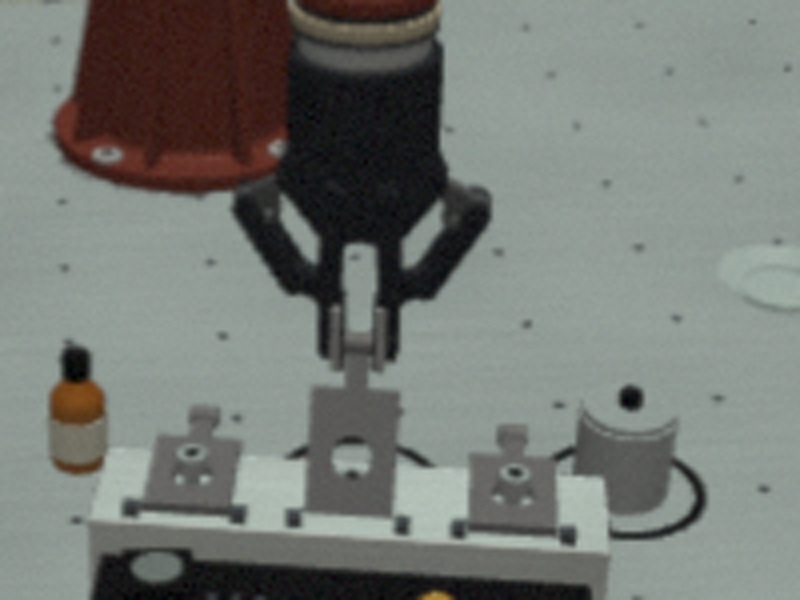

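```bash
python3 - <<'E'
from h import *
st()
c=load('s7.png'); xs=np.array([.982,-.189,0]); o=np.array([586.5,44.6,0])
for t in (50,55,58,60,62,65,70):
    a=np.radians(t); P=[o+(28-r*np.cos(a))*xs+np.array([0,0,64+r*np.sin(a)]) for r in(63,92)]
    uv=proj(c,P); print(t,((uv-[270,130]+.5)*4-.5).round(0).tolist())
c=load('s6.png')
for r,k in((63,'end'),(92,'tab')):
  for t in(0,31):
    a=np.radians(t);print(k,t,((proj(c,[o+(28-r*np.cos(a))*xs+np.array([0,0,64+r*np.sin(a)])])-[270,130]+.5)*4-.5).round(0).tolist())
E
```

```text
15.75 [564.9  48.7 129.6] [-3.1  1.6 -2.7] 15.0
[[0.982, -0.189, 0.03], [-0.189, -0.982, 0.013], [0.027, -0.019, -0.999]]
50 [[356.0, 401.0], [359.0, 346.0]]
55 [[355.0, 400.0], [359.0, 344.0]]
58 [[355.0, 400.0], [359.0, 344.0]]
60 [[355.0, 400.0], [359.0, 344.0]]
62 [[355.0, 400.0], [358.0, 344.0]]
65 [[355.0, 401.0], [358.0, 345.0]]
70 [[354.0, 403.0], [357.0, 347.0]]
end 0 [[355.0, 455.0]]
end 31 [[356.0, 413.0]]
tab 0 [[358.0, 426.0]]
tab 31 [[360.0, 365.0]]
```

>>> {"op": "drive_tool", "data": {"jaw": [0.1,0.1,0.1,0.1,0.1,0.1], "linear": [[1,-0.2,0.5],[0,0,0],[0,0,0],[0,0,0],[0,0,0],[0,0,0]], "twist": [0,0,0,0,0,0]}}

```text
time: 16.25
tool_pos: [565.0, 48.7, 129.6]
tcp_rot: [[0.982, -0.188, 0.028], [-0.189, -0.982, 0.013], [0.025, -0.018, -1.0]]
force: [-1.4, 1.7, -2.6]
grip_width: 14.7
```

Stable at about 59°. Last look, then hand in.

```bash
python3 - <<'E'
from h import *
c=cap('scene','s8.png')
E
```

```text
(no output)
```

View pics/s8.png

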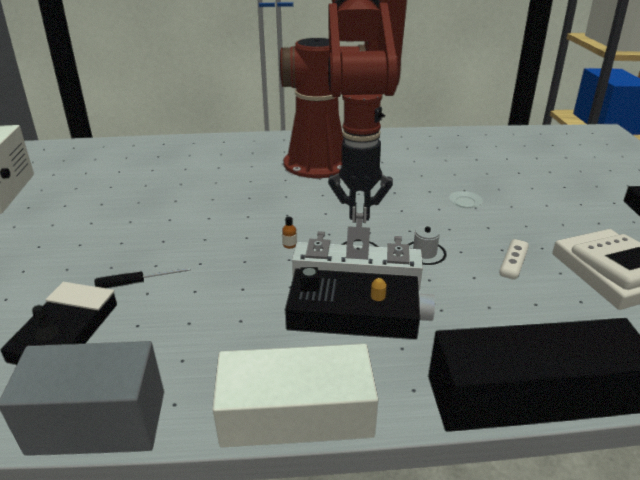

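The middle cap is raised and held at about pixel (358, 235). The outer caps are shut, the pot stands in the ring at (427, 242), and the bystanders have not moved.

```bash
python3 -c "
from cell import manip
print(manip.sign_off())"
```

```text
the job is handed in; nothing more can be done
None
```

I handed the job in at about 16.3 s, with the gripper still holding the middle cap open at roughly 59°.

- **Pot:** I slid it along the table into the free ring on the left and let go. The two camera views disagree on where it ended up: the top view puts it about 2 mm from the ring's centre, the scene view about 6.5 mm. Either way it is fully inside, since there is 15 mm to spare. While sliding, the tool height stayed at 12.6 mm, so the pot was not lifted.
- **Bolts:** The left bolt held at 79 mm under 5.6 N, so it is tight. The middle bolt sank to 71 mm (8 mm), so it is the loose one. I did not tap the right bolt, because only one is loose.
- **Cap:** I pinched the middle cap's tab across its end faces and swung it open. The tool's position gives 58.5° to 59.2°, and it held steady over the last half second with about 3 N on the tool. The scene picture fits this, but it barely changes with angle near 60°, so it is only a weak check.
- **Everything else:** In the last scene picture the other two caps are shut and the bottle, objective, filter cube, pendant, driver and dish look unmoved. I checked these by eye and did not measure them.

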